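Feel for the release notch of a tube-rack dock and hold its key down

TASK

The tube rack is locked in its dock by a clamp bar, and the release key is sunk in a notch somewhere along the dock's front edge. With the fingertips, touch the top of that edge close to its left-hand end (the robot's left) and sweep along it, without leaning hard on it, until you find the notch, then press the key inside it all the way down so that the clamp bar draws back. Finish while still holding the key down, so that a colleague can take the rack; lift nothing and leave everything else where it stands.

Things in the scene. Friction and masses are not known exactly. Their poses are not given: they have to be found in the camera images.
- dock: white plastic rack dock, 220 (x) x 440 (y) x 62 mm high, fixed to the bench, its front towards the robot. Origin: centre of its underside; x to its back, y to its left (seen from the robot), z up. Clamp bar behind the edge: top at 33 mm; tube caps reach 95 mm above the bench, the nearest about 70 mm behind the middle of the edge. Pushing on the dock with over 45 N counts as leaning hard
- edge_mid (a point): middle of the front edge, on its top (dock x = -92, y = 0, z = 50 mm). The edge is a flat, rigid white sill 36 mm deep in x, 360 mm long between end cheeks 12 mm higher. One notch 42 mm long cuts it from front to back, centred anywhere within 65 mm to either side of this point: not given, to be felt or seen. Its floor is the bare metal release key, its top 6 mm below the edge's
- edge_left (a point): left end of the edge: middle of its depth, on its top, at the foot of the left cheek (dock x = -92, y = 180, z = 50 mm). Close to this end means the TCP horizontally within 70 mm of it; on the way along, the tips must still touch the top of the edge at 75 to 105 mm from it
- edge_right (a point): right end of the edge, likewise (dock x = -92, y = -180, z = 50 mm)
- release_key (a joint): travel of the release key in m: 0 up at rest, 0.008 fully down against its stop. It moves straight down, springs back when let go, and takes about 1 N to start and 6 N fully down. It is a bar inside the edge, within reach only through the notch
- clamp_bar (a joint): travel of the steel clamp bar (300 mm long, just behind the edge, 33 mm above the bench) in m: 0 locked over the rack's foot, 0.012 drawn back towards the edge. The key drives it: 1.5 times the key's travel
- rack: white tube rack with red-capped tubes, 120 x 270 x 80 mm, about 0.5 kg, loose in the dock; origin: centre of its underside. To be left in place
- vial: small capped vial, 22 mm across, 50 mm tall, standing in the dock left of the rack; origin: centre of its underside. Bystander
- reagent: reagent bottle, 60 mm across, 130 mm tall, left of the dock; origin: centre of its underside. Bystander
- jar: jar, 56 mm across, 60 mm tall, right of the dock; origin: centre of its underside. Bystander
- beaker: clear plastic cup, 70 mm across, 80 mm tall, right of the dock; origin: centre of its underside. Bystander
- tipbox: grey pipette-tip box, 82 x 117 x 63 mm, left of the dock; origin: centre of its underside. Bystander
- swab_tube: capped swab tube, 105 mm long, 19 mm thick, lying in front of the dock; origin: underside near its middle, x along it. Bystander
- green_rack: empty green rack, 160 x 100 x 50 mm, right and back of the dock; origin: centre of its underside. Bystander

How it is judged (in metres and radians):
On the way, in this order (a step that is already met when the one before it is completed fails the run):
1. the fingertips touch the top of the edge close to its left end (contact force between the fingers and dock above 0.3 N and horizontal distance between the grasp point and edge_left below 0.07 m and height (world z) of the grasp point between 0.052 and 0.1 m), for 0.05 s.
2. they touch the edge farther along, on the way to the notch (75 to 105 mm from the left end), the key not yet pressed (contact force between the fingers and dock above 0.3 N and horizontal distance between the grasp point and edge_left between 0.075 and 0.105 m and value of joint release_key below 0.001 m), for 0.05 s.
3. the key in the notch is pressed all the way down by the fingers (value of joint release_key above 0.0065 m and value of joint clamp_bar above 0.009 m and contact force between the fingers and dock above 1.5 N), for 0.2 s.
At the end, for the whole second after the job is handed in: the fingers still hold the key down (at least 6.5 of its 8 mm, pushed with more than 1.5 N) and the clamp bar is drawn back at least 9 mm; the rack still sits on the dock's floor at rest (all of step 3 and z of rack in the frame of dock below 0.017 m and linear speed of rack below 0.02 m/s); the arm keeps its last pose, push and grip.
It fails at once if the dock is leaned on with more than 45 N (contact force between the fingers and dock above 45 N).
It fails at once if the rack is lifted or moved (more than 15 mm) (distance of rack from where it was at the start of the episode above 0.015 m).
It fails at once if a bystander is lifted, carried or pushed away (more than 20 mm) (distance of any of vial, reagent, jar, beaker, tipbox, swab_tube, green_rack from where it was at the start of the episode above 0.02 m).
It also fails if it takes over 54 s, if anything falls off the work surface, if the arm or the gripper's body presses on something with over 40 N, if the wrist force passes 120 N, or if a joint passes its speed limit or range.

ROBOT

A 6-joint arm with a two-finger parallel gripper is mounted at the origin on the work surface. World frame = base frame: x ahead of the robot, y to its left, z up, the work surface at z = 0. Lengths are in mm, angles in rad, forces in N, time in s.
With the tool pointing down it reaches from about 275 to 775 mm from the base axis. Payload 14.6 kg.
Tool frame: the origin (TCP) lies between the finger pads, 19 mm behind the fingertips; this is the grasp point; z points along the fingers, y is the line along which they close (so a half turn about z gives the same grasp; the last joint's range is limited). The gripper opens to 85 mm and grips with 20 to 120 N. Pads are 22 mm wide; open, the fingers measure 114 mm over their backs; the gripper's body (76 mm by 85 mm) begins 54 mm behind the grasp point. The pads swing forward as they close: fully open they stand 13 mm farther back than shut.
Start: joints at [-1.459, 0.263, -0.048, 1.259, 0, 1.415], TCP at [138.408, -506.43, 249.978] pointing down, gripper open.
Joint ranges: [-2.65, 2.65], [-0.89, 1.7], [-1.18, 1.37], [-2.13, 2.11], [-1.35, 1.29], [-3.14, 3.14]. Speed limits (rad/s): [1.89, 1.89, 2.57, 2.79, 3.14, 3.14].

INTERFACE

Orientations are given as a rotation vector (axis times angle).
In Python, from plant import robot gives the robot as it stands.
- The arm moves only by the shell command python3 -m inch 'ROWS' [FORCE]. ROWS is JSON, a list that holds one entry, the list of rows, each a list of 7 numbers: the turn, a rotation vector about the tool's x, y, z in rad, then the shift along the tool's x, y, z in cm, then the finger opening in cm, from 0 to 8.54. A call has 1 to 8 rows; each row is the pose to reach, as a shift and turn from the pose commanded when the call began, along the tool's axes at that moment; what a row does not reach only later rows make up. A row lasts 1/10 s, in which the tool goes at most 50 mm and 8.59 degrees, less where a joint would pass 70% of its speed; a pose out of reach is approached as far as the arm can. A call with a gripper value outside its range is refused whole. The fingers move at their own pace and stop on an object; FORCE is the grip in N (left out, the last holds). Time passes only in rows, so rows that repeat a pose let the fingers close. It gives the time, the measured TCP pose, the force, the opening and the grip force at its end, in the units of the state.
- robot.sense(): the state, without advancing time (a new reading comes with each control period).
- robot.grab_frame(name): name is "scene" or "top" or "wrist"; returns a dict with "frame" (480x640x3 uint8, red, green, blue), "K" (3x3 intrinsics, pixels), "R" (3x3) and "t" (3): a world point X has camera coordinates R X + t; the wrist camera has in their place "T_tool_cam" (4x4, takes a point from camera to tool coordinates, whose origin is the TCP and whose axes are the flange's). Camera axes: x right, y down, z forward; pixel columns grow to the right and rows downward; lengths in mm; the calibration is good to about 2 mm. A picture is of the moment at which its call begins: read the wrist's pose just before it. There is no depth.
- robot.finish_job(): hands the job in; it is judged then, once.
The state is a dict: "clock": time; "q": joint angles; "dq": joint speeds; "tau": joint torques, N m; "ee_pos": TCP position; "tool_rot": TCP orientation; "wrist_force": force on the tool from outside, world axes, zero at the start; "wrist_torque": the same for the moment, N m; "grip_width": opening from 0.0 (shut) to 1.0 (fully open); "gripper_force": force on a finger pad.
Only numpy, scipy, OpenCV 4.12 (cv2) and the standard library are available. Lean on these libraries where they do the work, as an engineer would, in place of code of your own. Each camera call takes 0.05 s, during which the arm holds its last target. There are 200 camera calls.

## Working session

There is one attempt and no reset: what is moved stays moved. The work goes in short steps, Python scripts to look and compute and a shell command to move; the robot and the scene stay as the last step left them, time stands still between calls to the robot, and variables do not carry over. Pictures are saved under pics/ and viewed, at most 10 in all, crops included, and the job is handed in when it is done.

```bash
mkdir -p pics; ls; python3 - <<'E'
from plant import robot
import cv2,numpy as np,pickle
s=robot.sense();print({k:np.round(v,3) for k,v in s.items()})
for n in("top","scene"):
    f=robot.grab_frame(n);cv2.imwrite(f"pics/{n}0.png",f["frame"][:,:,::-1]);pickle.dump(f,open(n+".pkl","wb"))
    print(n,f["K"],f["R"],f["t"])
E
```

```text
pics
{'clock': np.float64(0.0), 'q': array([-1.459,  0.264, -0.049,  1.259, -0.   ,  1.416]), 'dq': array([-0.001,  0.   ,  0.001, -0.001,  0.002, -0.001]), 'tau': array([ 5.0000e-03, -6.3763e+01,  3.8457e+01,  1.4000e-02,  0.0000e+00,
        0.0000e+00]), 'ee_pos': array([ 138.367, -506.206,  249.515]), 'tool_rot': array([-3.113, -0.418, -0.   ]), 'wrist_force': array([-1.455, -0.227, -1.137]), 'wrist_torque': array([ 0.004, -0.007, -0.006]), 'gripper_force': np.float64(0.0), 'grip_width': np.float64(1.0)}
top [[443.09630438   0.         318.75215282]
 [  0.         443.09630438 239.61829032]
 [  0.           0.           1.        ]] [[ 0.00966816 -0.99953099 -0.02905744]
 [-0.99292234 -0.00615624 -0.11860577]
 [ 0.11837125  0.02999848 -0.99251617]] [  43.90493608  521.68288645 1164.87680746]
scene [[579.2452431    0.         321.04498176]
 [  0.         579.2452431  236.73557998]
 [  0.           0.           1.        ]] [[ 0.34310792  0.93923441  0.01075531]
 [ 0.78980719 -0.28228571 -0.54453594]
 [-0.50841082  0.19532921 -0.83866855]] [-197.97314878 -391.31567865 1551.69189938]
```

View pics/top0.png

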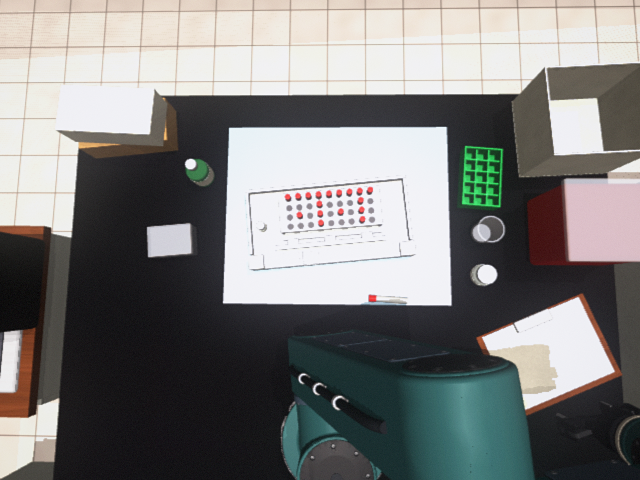

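View pics/scene0.png

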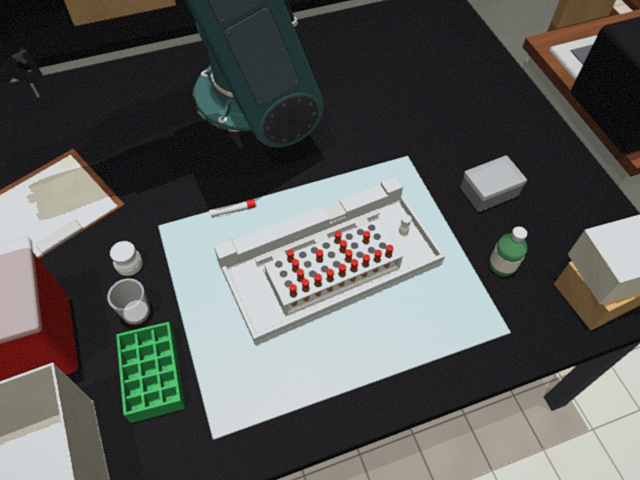

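The top view shows the dock's front cheeks at about (257,262) and (406,248). The scene view shows them at (393,187) and (227,248), with a possible notch near (337,220). I'll enlarge both.

```bash
python3 - <<'E'
import cv2,numpy as np
a=cv2.imread("pics/top0.png")[170:280,240:425]
b=cv2.imread("pics/scene0.png")[170:280,205:415]
g=lambda c,lo:np.clip((c.astype(float)-lo)*255/(255-lo),0,255).astype(np.uint8)
A=cv2.resize(g(a,150),(740,440),interpolation=cv2.INTER_CUBIC)
B=cv2.resize(g(b,60),(798,418),interpolation=cv2.INTER_CUBIC)
cv2.imwrite("pics/topc.png",A);cv2.imwrite("pics/scenec.png",B)
E
```

```text
(no output)
```

View pics/topc.png

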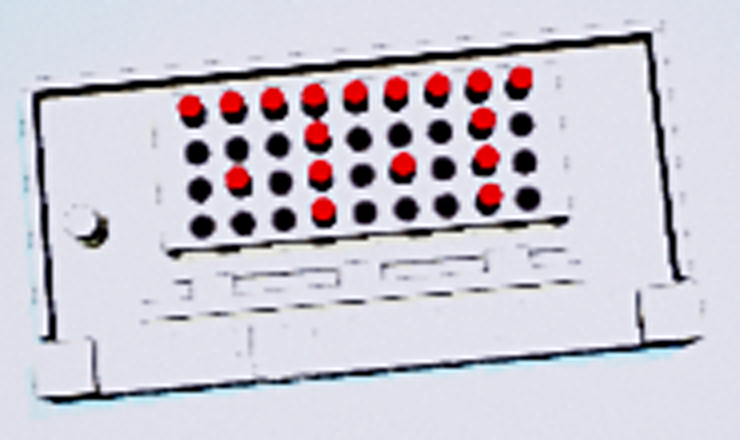

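View pics/scenec.png

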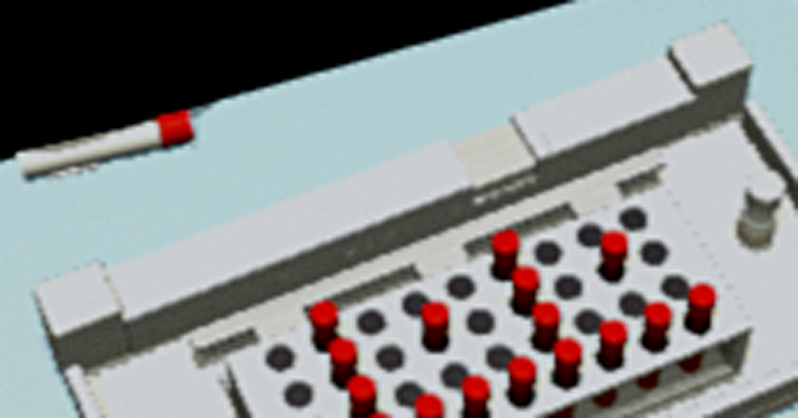

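The scene crop shows the notch clearly as a beige floor. At sill level it runs from about crop (450,143)/(473,187) on its right side to (512,122)/(535,160) on its left. Next I cast the cheek-top corners onto z=62 and the notch corners onto z=50.

```bash
cat > h.py <<'E'
import numpy as np,pickle
def cast(f,uv,z):
    d=np.c_[np.array(uv,float),np.ones(len(uv))]@np.linalg.inv(f["K"]).T@f["R"]
    c=-f["R"].T@f["t"]; return (c+d*((z-c[2])/d[:,2])[:,None])[:,:2]
def rigid(P,Q):
    p,q=P.mean(0),Q.mean(0);U,S,V=np.linalg.svd((P-p).T@(Q-q))
    R=(U@V).T; return R,q-R@p
E
python3 - <<'E'
from h import *
S=pickle.load(open("scene.pkl","rb"));T=pickle.load(open("top.pkl","rb"))
for f in(S,T):print("cam",-f["R"].T@f["t"])
sc=lambda a:(np.array(a,float)-1.4)/3.8+[205,170]
tc=lambda a:(np.array(a,float)-1.5)/4+[240,170]
W=cast(S,sc([(668,48),(722,22),(748,65),(695,88),(37,290),(103,265),(62,335),(130,310)]),62)
D=np.array([(-110,180),(-110,220),(-74,220),(-74,180),(-110,-220),(-110,-180),(-74,-220),(-74,-180)],float)
R,t=rigid(D,W);print("yaw",np.arctan2(R[1,0],R[0,0]),"t",t);print("res",np.round(W-(D@R.T+t),1).tolist())
N=cast(S,sc([(512,122),(535,160),(450,143),(473,187)]),50);print("notch dock",np.round((N-t)@R,1))
TW=cast(T,tc([(98,395),(93,340),(638,290),(645,345),(250,325),(254,380)]),50);print("top dock",np.round((TW-t)@R,1).tolist())
TW=cast(T,tc([(40,400),(93,340),(638,290),(700,342)]),62);print("top z62",np.round((TW-t)@R,1).tolist())
for n,p in dict(left=(-92,180),mid=(-92,0),right=(-92,-180)).items():print(n,R@p+t)
E
```

```text
cam [1165.88704414 -227.6103847  1090.39900573]
cam [ 379.67818486   12.1514192  1219.3094246 ]
yaw 0.10320944192666456 t [574.88048382  21.93918284]
res [[2.9, -1.2], [-0.3, -2.6], [-1.1, -5.1], [-0.1, -1.7], [0.8, 2.2], [1.3, 0.9], [-2.4, 4.1], [-1.2, 3.3]]
notch dock [[-106.2   74.5]
 [ -76.1   74.2]
 [-108.3   35. ]
 [ -74.5   33.2]]
top dock [[-115.2, 182.4], [-78.4, 182.8], [-80.0, -179.7], [-116.7, -180.1], [-78.5, 77.9], [-115.1, 78.5]]
top z62 [[-115.6, 218.8], [-79.6, 181.0], [-81.2, -177.8], [-119.0, -213.9]]
left [464.82531478 191.50291649]
mid [483.3700497   12.46076277]
right [ 501.91478461 -166.58139094]
```

The two views agree within about 4 mm. The notch spans dock y ≈ 34–77, so its centre is near 55. Next I work out the approach shift, with the fingers shut and tool y along the sill.

```bash
cat >> h.py <<'E'
from scipy.spatial.transform import Rotation as Ro
Y=0.1032; RD=np.array([[np.cos(Y),-np.sin(Y)],[np.sin(Y),np.cos(Y)]]); TD=np.array([574.88,21.94])+RD@[-2.6,.6]
def go(x,y,z,base=None):
    from plant import robot
    s=robot.sense(); p=s["ee_pos"] if base is None else np.array(base,float)
    C=Ro.from_rotvec(s["tool_rot"]); G=Ro.from_matrix(np.c_[[np.cos(Y),np.sin(Y),0],[np.sin(Y),-np.cos(Y),0],[0,0,-1]])
    w=np.r_[RD@[x,y]+TD,z]
    print("world",w,"turn",(C.inv()*G).as_rotvec().round(3),"shift cm",(C.inv().apply(w-p)/10).round(2))
def dock():
    from plant import robot
    s=robot.sense();p=s["ee_pos"];print(round(float(s["clock"]),2),"dock xy",((p[:2]-TD)@RD).round(1),"z",p[2].round(1),"F",s["wrist_force"].round(1),"rot",s["tool_rot"].round(3))
E
python3 -c "
from h import *
go(-92,146,250,[138.408,-506.43,249.978]);go(-92,146,120,[138.408,-506.43,249.978])"
```

```text
world [465.68102991 158.01463001 250.        ] turn [-0.001 -0.     0.164] shift cm [ 49.09 -55.47   0.06]
world [465.68102991 158.01463001 120.        ] turn [-0.001 -0.     0.164] shift cm [ 49.08 -55.45  13.06]
```

```bash
python3 -m inch '[[[0,0,0.08,24.5,-27.7,0,0],[0,0,0.164,49.1,-55.5,0,0],[0,0,0.164,49.1,-55.5,0,0],[0,0,0.164,49.1,-55.5,0,0],[0,0,0.164,49.1,-55.5,0,0],[0,0,0.164,49.1,-55.5,0,0],[0,0,0.164,49.1,-55.5,0,0],[0,0,0.164,49.1,-55.5,0,0]]]' 30; python3 -c "
from h import *
dock();go(-92,146,250);go(-92,146,120)"
```

```text
clock: 0.9
ee_pos: [314.1, -148.4, 250.0]
tool_rot: [3.137, 0.161, 0.0]
wrist_force: [1.1, -0.8, -0.5]
grip_width: -0.001
gripper_force: 0.0
0.9 dock xy [-274.4 -143.2] z 250.0 F [ 1.1 -0.8 -0.5] rot [3.137 0.161 0.   ]
world [465.68102991 158.01463001 250.        ] turn [ 0.    -0.    -0.001] shift cm [ 18.22 -28.94   0.  ]
world [465.68102991 158.01463001 120.        ] turn [ 0.    -0.    -0.001] shift cm [ 18.21 -28.94  13.  ]
```

```bash
python3 -m inch '[[[0,0,0,18.2,-28.9,0,0],[0,0,0,18.2,-28.9,0,0],[0,0,0,18.2,-28.9,0,0],[0,0,0,18.2,-28.9,0,0],[0,0,0,18.2,-28.9,0,0],[0,0,0,18.2,-28.9,0,0],[0,0,0,18.2,-28.9,0,0],[0,0,0,18.2,-28.9,0,0]]]'; python3 -c "
from h import *
dock();go(-92,146,120)"
```

```text
clock: 1.7
ee_pos: [468.6, 144.6, 249.1]
tool_rot: [-3.124, -0.201, 0.002]
wrist_force: [-0.4, 0.0, -0.4]
grip_width: 0.0
gripper_force: 0.0
1.7 dock xy [-90.5 132.3] z 249.1 F [-0.4  0.  -0.4] rot [-3.124e+00 -2.010e-01  2.000e-03]
world [465.68102991 158.01463001 120.        ] turn [-0.011  0.001  0.025] shift cm [-0.11 -1.22 12.93]
```

```bash
python3 -m inch '[[[0,0,0,0,0,0,0],[0,0,0,0,0,0,0],[0,0,0,0,0,0,0]]]'; python3 -c "
from h import *
dock();go(-92,146,120)
from plant import robot
import cv2
f=robot.grab_frame('wrist');cv2.imwrite('pics/w1.png',f['frame'][:,:,::-1])"
```

```text
clock: 2.0
ee_pos: [466.5, 140.5, 250.1]
tool_rot: [-3.125, -0.188, 0.001]
wrist_force: [0.1, -0.4, 0.6]
grip_width: -0.001
gripper_force: 0.0
2.0 dock xy [-93.  128.5] z 250.1 F [ 0.1 -0.4  0.6] rot [-3.125e+00 -1.880e-01  1.000e-03]
world [465.68102991 158.01463001 120.        ] turn [-0.011  0.     0.017] shift cm [ 0.13 -1.61 13.03]
```

View pics/w1.png

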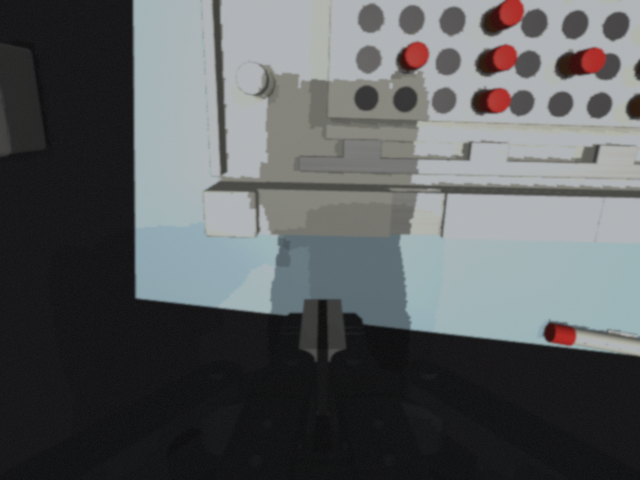

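The wrist view shows the sill from the left cheek foot (257,190–235) to the notch, whose beige part ends at about (443,215). The bar shadow ends near x=391. I cast these points to check the dock frame.

```bash
python3 - <<'E'
from h import *
from plant import robot
s=robot.sense();f=robot.grab_frame('wrist')
M=np.eye(4);M[:3,:3]=Ro.from_rotvec(s["tool_rot"]).as_matrix();M[:3,3]=s["ee_pos"]
C=np.linalg.inv(M@f["T_tool_cam"]);g=dict(K=f["K"],R=C[:3,:3],t=C[:3,3])
W=cast(g,[(258,192),(258,236),(391,190),(391,237),(443,193),(443,238),(600,197),(600,241)],50)
print(((W-TD)@RD).round(1).tolist())
print(((cast(g,[(204,190),(206,236),(258,235)],62)-TD)@RD).round(1).tolist())
E
```

```text
[[-77.7, 182.2], [-113.0, 183.1], [-74.2, 80.1], [-111.7, 77.6], [-75.8, 40.1], [-111.7, 36.5], [-76.6, -80.2], [-111.6, -87.5]]
[[-74.8, 220.3], [-110.3, 221.1], [-108.7, 181.2]]
```

All three views agree: sill centre x ≈ -93, notch y ≈ 36–78. Next I descend to just above the left end, correcting the tilt.

```bash
python3 -m inch '[[[-0.011,0,0.017,0.1,-1.7,5,0],[-0.011,0,0.017,0.1,-1.7,10,0],[-0.011,0,0.017,0.1,-1.7,13,0],[-0.011,0,0.017,0.1,-1.7,15,0],[-0.011,0,0.017,0.1,-1.7,16,0],[-0.011,0,0.017,0.1,-1.7,16.5,0],[-0.011,0,0.017,0.1,-1.7,16.5,0],[-0.011,0,0.017,0.1,-1.7,16.5,0]]]'; python3 -m inch '[[[0,0,0,0,0,0,0],[0,0,0,0,0,0,0],[0,0,0,0,0,0,0]]]'; python3 -c "
from h import *
dock();go(-93,146,75)"
```

```text
clock: 2.9
ee_pos: [468.3, 144.0, 86.1]
tool_rot: [-3.124, -0.198, -0.001]
wrist_force: [-0.2, -0.3, 1.8]
grip_width: -0.003
gripper_force: 0.0
clock: 3.2
ee_pos: [467.9, 144.1, 85.5]
tool_rot: [-3.124, -0.198, 0.001]
wrist_force: [-0.4, -0.3, 0.3]
grip_width: 0.004
gripper_force: 0.0
3.2 dock xy [-91.3 131.9] z 85.5 F [-0.4 -0.3  0.3] rot [-3.124e+00 -1.980e-01  1.000e-03]
world [464.68635031 157.9116131   75.        ] turn [-0.012 -0.     0.024] shift cm [-0.14 -1.4   1.07]
```

```bash
python3 -m inch '[[[-0.012,0,0.024,-0.2,-0.8,0.4,0],[-0.012,0,0.024,-0.2,-0.8,0.8,0],[-0.012,0,0.024,-0.2,-0.8,1.1,0],[-0.012,0,0.024,-0.2,-0.8,1.2,0],[-0.012,0,0.024,-0.2,-0.8,1.2,0],[-0.012,0,0.024,-0.2,-0.8,1.2,0]]]'; python3 -c "
from h import *
dock();go(-93,146,69)"
```

```text
clock: 3.8
ee_pos: [466.2, 139.6, 73.3]
tool_rot: [-3.127, -0.187, 0.002]
wrist_force: [0.4, -0.6, 0.5]
grip_width: 0.003
gripper_force: 0.0
3.8 dock xy [-93.4 127.6] z 73.3 F [ 0.4 -0.6  0.5] rot [-3.127e+00 -1.870e-01  2.000e-03]
world [464.68635031 157.9116131   69.        ] turn [-0.009  0.001  0.016] shift cm [ 0.07 -1.84  0.44]
```

y isn't following the commands; joint 1 may be swaying. I'll hold and sample.

```bash
for i in 1 2 3 4; do python3 -m inch '[[[0,0,0,0,0,0,0],[0,0,0,0,0,0,0]]]' >/dev/null; python3 -c "
from h import *
dock()
from plant import robot
s=robot.sense();print(s['q'].round(4),s['dq'].round(3))"; done
```

```text
4.0 dock xy [-93.3 127.6] z 73.4 F [-0.1  0.7  0.5] rot [-3.127e+00 -1.870e-01  1.000e-03]
[ 0.1183  0.3265 -0.4772  0.7675  0.0089  3.1406] [ 0.001  0.001 -0.001 -0.001  0.001 -0.   ]
4.2 dock xy [-93.4 127.6] z 73.3 F [-0.3 -0.8 -0. ] rot [-3.127e+00 -1.870e-01  1.000e-03]
[ 0.1183  0.3265 -0.4772  0.7675  0.0089  3.1406] [-0.001  0.     0.001 -0.     0.     0.001]
4.4 dock xy [-93.4 127.6] z 73.3 F [-1.   0.7 -1.2] rot [-3.127e+00 -1.870e-01  2.000e-03]
[ 0.1182  0.3266 -0.4773  0.7675  0.0089  3.1406] [-0.001  0.001  0.    -0.    -0.001  0.   ]
4.6 dock xy [-93.4 127.6] z 73.3 F [ 0.2 -0.9  0.9] rot [-3.127e+00 -1.870e-01  2.000e-03]
[ 0.1182  0.3265 -0.4774  0.7675  0.0089  3.1406] [ 0.    -0.     0.     0.001 -0.    -0.001]
```

Joint 6 is at its 3.14 limit, so yaw is what blocks the motion. Backing the yaw off by about 0.05 rad frees it, and the finger still fits in the notch.

```bash
python3 -m inch '[[[0,0,-0.05,0,0,0.1,0],[0,0,-0.05,0,0,0.2,0],[0,0,-0.05,0,0,0.2,0],[0,0,-0.05,0,0,0.2,0]]]'>/dev/null; python3 -c "
from h import *
dock();go(-93,128,69)
from plant import robot
s=robot.sense();print(s['q'].round(4))"
```

```text
5.0 dock xy [-93.4 127.6] z 71.2 F [ 1.  -0.5  0.1] rot [-3.122e+00 -2.630e-01  1.000e-03]
world [466.54065475 140.00738021  69.        ] turn [-0.009  0.     0.065] shift cm [ 0.05 -0.04  0.22]
[ 0.1183  0.3289 -0.4805  0.7621  0.0089  3.0916]
```

```bash
for i in 1 ; do python3 -m inch '[[[0.009,0,0,0,0,0.1,0],[0.009,0,0,0,0,0.1,0],[0.009,0,0,0,0,0.1,0]]]'>/dev/null; python3 -c "
from h import *
dock()"; python3 -m inch '[[[0,0,0,0,0,0.1,0],[0,0,0,0,0,0.1,0],[0,0,0,0,0,0.1,0]]]'>/dev/null; python3 -c "
from h import *
dock()"; done
```

```text
5.3 dock xy [-93.4 127.5] z 70.3 F [ 0.3 -0.1  0.2] rot [-3.113e+00 -2.630e-01  3.000e-03]
5.6 dock xy [-93.4 127.6] z 69.2 F [-0.1  0.9  0.1] rot [-3.113e+00 -2.640e-01  3.000e-03]
```

```bash
python3 -m inch '[[[-0.018,0,0,0,0,0.05,0],[-0.018,0,0,0,0,0.05,0],[-0.018,0,0,0,0,0.05,0]]]'>/dev/null; python3 -c "
from h import *
dock()"; python3 -m inch '[[[0,0,0,0,0,0.05,0],[0,0,0,0,0,0.1,0],[0,0,0,0,0,0.1,0]]]'>/dev/null; python3 -c "
from h import *
dock();go(-93,128,69)"
```

```text
5.9 dock xy [-93.5 127.8] z 68.8 F [-0.3  0.1  0.5] rot [ 3.13   0.266 -0.   ]
6.2 dock xy [-93.4 127.8] z 68.7 F [-6.1  0.4 20.4] rot [-3.13e+00 -2.66e-01 -1.00e-03]
world [466.54065475 140.00738021  69.        ] turn [-0.    -0.001  0.066] shift cm [ 0.04 -0.02 -0.03]
```

First contact: 20 N at z 68.7, so the sill is where expected. I'll ease off a little and compute the sweep.

```bash
python3 -m inch '[[[0,0,0,0,0,-0.04,0],[0,0,0,0,0,-0.04,0]]]'>/dev/null; python3 -c "
from h import *
dock();go(-93.4,88,68.7);go(-93.4,57,68.7)"
```

```text
6.4 dock xy [-93.4 127.8] z 68.7 F [-4.  -0.3 12.8] rot [-3.13e+00 -2.66e-01 -1.00e-03]
world [470.26345944 100.17898927  68.7       ] turn [-0.    -0.     0.066] shift cm [-0.26  3.97 -0.  ]
world [473.45698376  69.34392153  68.7       ] turn [-0.    -0.     0.066] shift cm [-0.47  7.06 -0.  ]
```

```bash
python3 -m inch '[[[0,0,0,-0.03,0.5,0,0],[0,0,0,-0.07,1.0,0,0],[0,0,0,-0.1,1.5,0,0],[0,0,0,-0.13,2.0,0,0],[0,0,0,-0.16,2.5,0,0],[0,0,0,-0.2,3.0,0,0],[0,0,0,-0.23,3.5,0,0],[0,0,0,-0.23,3.5,0,0]]]'; python3 -c "
from h import *
dock();go(-93.4,57,68.7)"
```

```text
clock: 7.2
ee_pos: [470.4, 104.7, 68.7]
tool_rot: [-3.13, -0.265, -0.002]
wrist_force: [0.3, 0.8, 7.7]
grip_width: -0.001
gripper_force: 4.1
7.2 dock xy [-92.8  92.5] z 68.7 F [0.3 0.8 7.7] rot [-3.13e+00 -2.65e-01 -2.00e-03]
world [473.45698376  69.34392153  68.7       ] turn [-0.001 -0.001  0.066] shift cm [-0.29  3.53 -0.  ]
```

Contact held, 7.7 N at 87 mm from the left end. I continue over the notch, squaring the yaw.

```bash
python3 -m inch '[[[0,0,0.01,-0.05,0.6,0,0],[0,0,0.02,-0.1,1.2,0,0],[0,0,0.03,-0.15,1.8,0,0],[0,0,0.04,-0.2,2.4,0,0],[0,0,0.05,-0.25,3.0,0,0],[0,0,0.066,-0.3,3.5,0,0],[0,0,0.066,-0.3,3.5,0,0],[0,0,0.066,-0.3,3.5,0,0]]]'>/dev/null; python3 -c "
from h import *
dock();go(-93.4,57,68.7)
from plant import robot
import cv2
s=robot.sense();f=robot.grab_frame('wrist');cv2.imwrite('pics/w2.png',f['frame'][:,:,::-1])
f=robot.grab_frame('scene');cv2.imwrite('pics/s2.png',cv2.resize(f['frame'][100:320,180:460,::-1],(756,594),interpolation=cv2.INTER_CUBIC))"
```

```text
8.0 dock xy [-94.1  57.3] z 68.1 F [-0.4  0.8 -0.1] rot [ 3.137  0.162 -0.   ]
world [473.45698376  69.34392153  68.7       ] turn [ 0.  0. -0.] shift cm [ 0.07  0.03 -0.06]
```

View pics/s2.png

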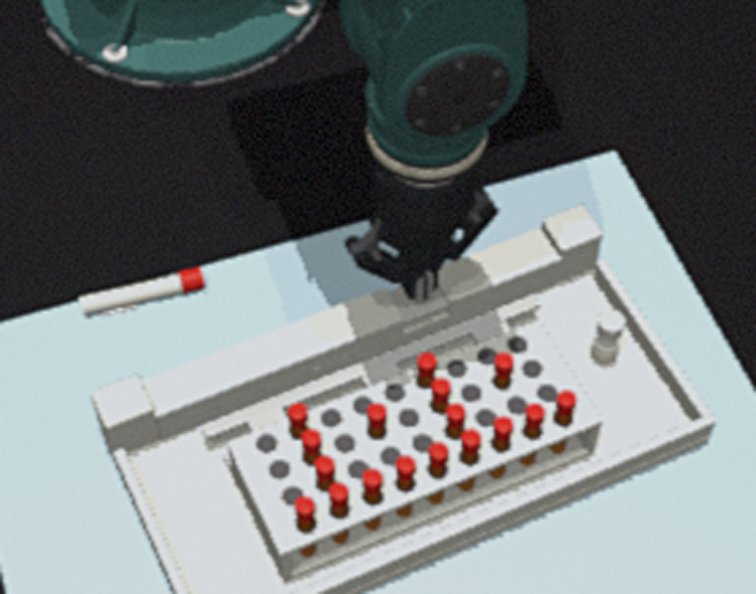

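The force dropped to zero at dock y=57, and the tips are over the notch in the picture (about (425,295)). Pressing down in steps.

```bash
python3 -m inch '[[[0,0,0,0.05,0,0.2,0],[0,0,0,0.05,0,0.4,0],[0,0,0,0.05,0,0.5,0],[0,0,0,0.05,0,0.6,0],[0,0,0,0.05,0,0.6,0]]]'>/dev/null; python3 -c "
from h import *
dock()";python3 -m inch '[[[0,0,0,0,0,0.2,0],[0,0,0,0,0,0.3,0],[0,0,0,0,0,0.4,0],[0,0,0,0,0,0.5,0],[0,0,0,0,0,0.5,0]]]'>/dev/null; python3 -c "
from h import *
dock()"
```

```text
8.6 dock xy [-93.7  57.5] z 62.1 F [-0.8  0.5  2. ] rot [-3.137 -0.162  0.   ]
9.1 dock xy [-93.5  57.5] z 57.1 F [-0.3  1.6  3.9] rot [-3.137 -0.162 -0.   ]
```

```bash
python3 -m inch '[[[0,0,0,0,0,0.1,0],[0,0,0,0,0,0.2,0],[0,0,0,0,0,0.24,0],[0,0,0,0,0,0.24,0]]]'>/dev/null; python3 -c "
from h import *
dock()";python3 -m inch '[[[0,0,0,0,0,0.03,0],[0,0,0,0,0,0.05,0],[0,0,0,0,0,0.05,0],[0,0,0,0,0,0.05,0]]]'>/dev/null; python3 -c "
from h import *
dock()"
```

```text
9.5 dock xy [-93.5  57.5] z 54.7 F [-1.6  1.9  5.1] rot [-3.137 -0.162 -0.   ]
9.9 dock xy [-93.5  57.5] z 54.5 F [-3.5  1.3 10.3] rot [-3.137 -0.162 -0.   ]
```

The force jumped at z 54.5, so the key is on its stop. I hold briefly and check the clamp bar.

```bash
python3 -m inch '[[[0,0,0,0,0,0,0],[0,0,0,0,0,0,0],[0,0,0,0,0,0,0],[0,0,0,0,0,0,0]]]'>/dev/null; python3 -c "
from h import *
dock()
from plant import robot
import cv2
f=robot.grab_frame('scene');cv2.imwrite('pics/s3.png',cv2.resize(f['frame'][100:320,180:460,::-1],(756,594),interpolation=cv2.INTER_CUBIC))"
```

```text
10.3 dock xy [-93.5  57.5] z 54.5 F [-2.7  1.2  9.6] rot [-3.137e+00 -1.620e-01 -1.000e-03]
```

View pics/s3.png

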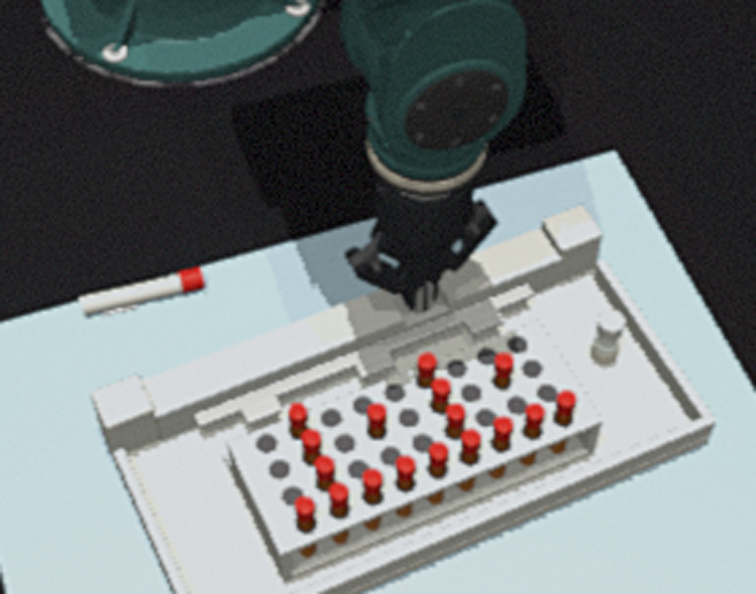

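The clamp bar, from (200,420) to (530,295), has drawn back towards the edge. The rack and the bystanders haven't moved. Handing in.

```bash
python3 -c "
from plant import robot
print(robot.finish_job())"
```

```text
the job is handed in; nothing more can be done
None
```

I handed the job in with the key held on its stop at about 10 N; the last picture shows the clamp bar drawn back and the rack and other items in view unmoved, but the hand-in returned no verdict.

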